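Hold a round flask down in the sprung mixer cradle

TASK

The little round flask is too small for the mixer's sprung ring cradle, so first nest the smaller rubber sleeve in the cradle, narrow end down and fully home. Then set the round flask upright in the sleeve and, pushing on the flask alone, press it down against the spring until the cradle is nearly at the bottom of its travel. Finish while still holding the flask pressed down like that, and leave everything else on the bench where it stands.

Things in the scene. Friction and masses are not known exactly. Their poses are not given: they have to be found in the camera images.
- sleeve: smaller of two black rubber sleeves, standing narrow end down, 56 mm tall, 80 g. Lower 28 mm: cone, 38 to 51 mm outer diameter; above: straight collar, 62 mm outer (grip it across from above), whose underside rests on the cradle rim. Inside: 55 mm bore to a lip 18 mm below the top, then 42 mm, open below; the flask ball rests on the lip. Origin: centre of underside, z up.
- flask: stoppered round-bottomed amber glass flask, 108 mm tall, 110 g, upright on a cork ring. Ball 50 mm in diameter, straight neck 20 mm in diameter from 46 to 91 mm, 25 mm bead to 96 mm, black 22 mm stopper to 108 mm. Origin: lowest point of the ball, z along the neck; in the sleeve it lies about 24 mm above the sleeve's origin.
- cork_ring: fixed cork ring that holds the round flask, 76 mm in outer diameter, 38 mm bore, 20 mm tall; the flask's lowest point lies 11 mm above the bench. Origin: centre of its underside.
- mixer: the fixed mixer: a white box 130 x 130 mm and 58 mm tall with the metal cradle standing above its middle. Origin: centre of its underside, below the cradle's axis.
- cradle_rim (a point): centre of the mouth of the metal ring cradle, a tapered cup on a spring: rim 64 mm outer, 56 mm inner diameter, narrowing downward, 30 mm deep inside. 118 mm above the bench when up; moves down with the cradle. With the sleeve fully home its origin lies 28 mm below this point.
- cradle (a joint): how far the cradle is pressed down, m: 0 up, 0.020 at its stop. It takes about 4 N to start and about 14 N at the stop (500 N/m); it springs back up when let go.
- big_sleeve: the larger black rubber sleeve, same form as the right one but collar 84 mm in diameter, too wide for the cradle; origin at the centre of its underside; leave it alone
- conical_flask: stoppered conical amber glass flask, 82 mm wide base, 122 mm tall; origin at the centre of its underside; leave it alone
- dishes: two stacked flat culture dishes, 92 mm in diameter, 28 mm tall; origin centre of underside; leave alone
- culture_flask: flat clear culture flask lying down, 85 x 50 x 26 mm with a 28 mm screw cap along its +x; origin under the middle of its flat body; leave alone
- bottle: reagent bottle, 70 mm in diameter, 150 mm tall; origin centre of underside; leave alone
- tip_box: pipette tip box 122 x 87 x 70 mm; origin centre of underside; leave alone
Things that resemble listed ones, but are neither listed nor needed, are in the scene too. What is shaped like the sleeve but purple is not meant. Leave any yellow look-alike of the flask alone.

How it is judged (in metres and radians):
On the way, in this order (a step that is already met when the one before it is completed fails the run):
1. the smaller sleeve is nested fully home in the cradle (horizontal distance between sleeve and cradle_rim below 0.005 m and z of sleeve in the frame of cradle_rim between -0.033 and -0.024 m and angle between sleeve's own z axis and vertical below 0.12 rad), for 0.3 s.
2. the flask sits in the sleeve and presses the cradle down (all of step 1 and horizontal distance between flask and sleeve below 0.008 m and z of flask in the frame of sleeve between 0.018 and 0.032 m and angle between flask's own z axis and vertical below 0.25 rad and contact force between flask and sleeve above 4 N and value of joint cradle above 0.012 m), for 0.3 s.
At the end, for the whole second after the job is handed in: Sleeve home in the cradle (5 mm off axis, origin 24-33 mm below rim, tilt 0.12 rad); flask in it (8 mm off axis, 18-32 mm up, tilt 0.25 rad), pressing with over 4 N, at rest, touched by the robot, which touches neither mixer nor sleeve; cradle down more than 12 of 20 mm (all of step 2 and contact force between each of the arm, the fingers and mixer below 0.5 N and contact force between each of the arm, the fingers and sleeve below 0.5 N and contact force between any of the fingers, the arm and flask above 1 N and linear speed of flask below 0.02 m/s); the arm keeps its last pose, push and grip.
It fails at once if another thing on the bench is shifted by over 40 mm (distance of any of big_sleeve, conical_flask, dishes, culture_flask, bottle, tip_box from where it was at the start of the episode above 0.04 m).
It also fails if it takes over 50 s, if anything falls off the work surface, if the arm or the gripper's body presses on something with over 40 N, if the wrist force passes 120 N, or if a joint passes its speed limit or range.

ROBOT

A 6-joint arm with a two-finger parallel gripper is mounted at the origin on the work surface. World frame = base frame: x ahead of the robot, y to its left, z up, the work surface at z = 0. Lengths are in mm, angles in rad, forces in N, time in s.
With the tool pointing down it reaches from about 275 to 1000 mm from the base axis. Payload 8.4 kg.
Tool frame: the origin (TCP) lies on the centre line of the jaws, within the pads' length; the fingertips stand 25 mm ahead of it and the grasp point (between the pads) lies 6 mm ahead of it; z points along the fingers, x is the direction in which the jaws open and shut, and the axes are right-handed (so a half turn about z gives the same grasp; the last joint's range is limited). The gripper opens to 85 mm and grips with 20 to 120 N. Pads are 22 mm wide; open, the fingers measure 114 mm over their backs; the gripper's body (76 mm by 85 mm) begins 54 mm behind the grasp point. The pads swing forward as they close: fully open they stand 13 mm farther back than shut.
Start: joints at [1.135, 0.353, 1.633, -0, 1.155, -0.002], TCP at [262.7, 567.113, 256.281] pointing down, gripper open.
Joint ranges: [-2.63, 2.63], [-0.92, 2.1], [0.06, 2.66], [-1.3, 4.44], [0, 2.69], [-3.02, 3.02]. Speed limits (rad/s): [2.22, 2.22, 2.79, 3.14, 3.14, 3.14].

INTERFACE

Orientations are given as [roll, pitch, yaw] about the fixed x, y, z axes, in that order (R = Rz(yaw) Ry(pitch) Rx(roll)).
In Python, from rig import r gives the robot as it stands. The module is installed in compiled form; this text tells all that it offers.
- The arm moves only by the tool jog_arm, never from a script. Its argument "deltas" is a list of rows, each an object with "gripper": the gripper command: -1 is fully open, 1 is shut, values between are in proportion; "translation": the shift along the world's x, y, z in units of 10 cm (1.0 is 10 cm), a list of three; "dr": the turn, a rotation vector about the world's x, y, z in units of pi/2 rad (1.0 is pi/2 rad), a list of three. In form: [{"gripper": gripper, "translation": [x, y, z], "dr": [wx, wy, wz]}, ...]. A call has 1 to 12 rows; each row shifts and turns the commanded pose from where the row before left it; what a row does not reach is not made up. A row lasts 1/12 s, in which the tool goes at most 41.7 mm and 7.16 degrees, less where a joint would pass 70% of its speed; a pose out of reach is approached as far as the arm can. A call with a number of a shift or a turn outside -1 to 1 is refused whole. A call with a gripper value outside its range is refused whole. The fingers move at their own pace and stop on an object; "squeeze" is the grip in N (left out, the last holds). Time passes only in rows, so rows that do not move let the fingers close. It gives the time, the measured TCP pose, the force and the opening at its end, in the units of the state.
- r.sense(): the state, without advancing time (a new reading comes with each control period).
- r.grab_frame(name): name is "scene" or "top"; returns the picture (400x640x3 uint8, blue, green, red); there is no depth.
- r.calibration(name): a dict with "mtx" (3x3 intrinsics, pixels), "world_from_camera" (4x4, takes a point from camera to world coordinates). Camera axes: x right, y down, z forward; pixel columns grow to the right and rows downward; lengths in mm; the calibration is good to about 2 mm. A picture is of the moment at which its call begins. calibration takes no time and is no camera call.
- r.sign_off(): hands the job in, once; it reports no verdict.
The state is a dict: "clock": time; "qpos": joint angles; "qvel": joint speeds; "joint_efforts": joint torques, N m; "eef_pos": TCP position; "tcp_rot": TCP orientation; "contact_force": force on the tool from outside, world axes, zero at the start; "wrist_torque": the same for the moment, N m; "opening": opening from 0.0 (shut) to 1.0 (fully open).
Only numpy, scipy, OpenCV 4.12 (cv2) and the standard library are available. Lean on these libraries where they do the work, as an engineer would, in place of code of your own. Each camera call takes 0.05 s, during which the arm holds its last target. There are 200 camera calls.

## Working session

There is one attempt and no reset: what is moved stays moved. The work goes in short steps, Python scripts to look and compute and a tool call to move; the robot and the scene stay as the last step left them, time stands still between calls to the robot, and variables do not carry over. Pictures are saved under pics/ and viewed, about 8 in all and at most 12, crops included, and the job is handed in when it is done.

Besides the shell and the picture viewer there is one more tool, called as name(argument=value, ...), one argument or row to a line, values as JSON. jog_arm: Moves the arm, as the interface text tells. Shifts and turns lie within -1 to 1; 1 stands for 10 cm of shift or pi/2 rad of turn. Its arguments: {"type":"object","properties":{"deltas":{"type":"array"},"squeeze":{"type":"number"}},"required":["deltas"]}

```bash
mkdir -p pics; python3 - <<'E'
from rig import r
import cv2
for n in("scene","top"):
    cv2.imwrite(f"pics/{n}0.png",r.grab_frame(n))
    c=r.calibration(n);print(n,c["mtx"],c["world_from_camera"])
print(r.sense())
E
```

```text
scene [[375.66664312   0.         322.84682827]
 [  0.         375.66664312 204.00884875]
 [  0.           0.           1.        ]] [[-8.36640360e-01  3.04146591e-01 -4.55552147e-01  1.09066785e+03]
 [ 5.47406425e-01  4.93824943e-01 -6.75635354e-01  6.80066238e+02]
 [ 1.94708232e-02 -8.14635978e-01 -5.79645676e-01  6.78706118e+02]
 [ 0.00000000e+00  0.00000000e+00  0.00000000e+00  1.00000000e+00]]
top [[444.88203203   0.         322.67775995]
 [  0.         444.88203203 202.47797973]
 [  0.           0.           1.        ]] [[ 1.18557234e-02 -9.81967856e-01  1.88675835e-01  4.18504780e+02]
 [-9.99788185e-01 -8.46648807e-03  1.87591224e-02 -9.12455359e+00]
 [-1.68234335e-02 -1.88858273e-01 -9.81860237e-01  1.16563054e+03]
 [ 0.00000000e+00  0.00000000e+00  0.00000000e+00  1.00000000e+00]]
{'clock': 0.1, 'qpos': array([ 1.13459490e+00,  3.53566525e-01,  1.63404741e+00,  2.73033420e-05,
        1.15522336e+00, -2.42765010e-03]), 'qvel': array([-0.00050372, -0.00055211, -0.00088142, -0.00097695, -0.00070383,
       -0.0008075 ]), 'joint_efforts': array([-6.51709015e-04, -6.06358123e+01, -3.42817140e+01, -2.08462611e-04,
        4.11581612e-03, -2.79147662e-05]), 'eef_pos': array([262.52738664, 566.75331736, 255.64975399]), 'tcp_rot': array([-3.14156467e+00,  1.24457132e-03,  1.13701153e+00]), 'contact_force': array([ 0.38863847, -0.06047126,  0.39470075]), 'wrist_torque': array([-0.00097183,  0.0311507 ,  0.0350996 ]), 'opening': 0.9960893124957445}
```

View pics/scene0.png

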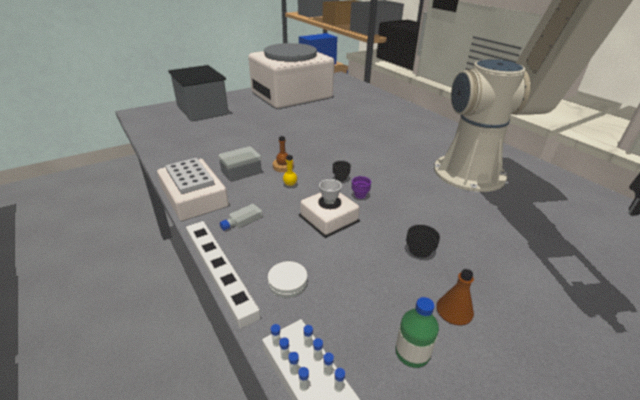

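View pics/top0.png

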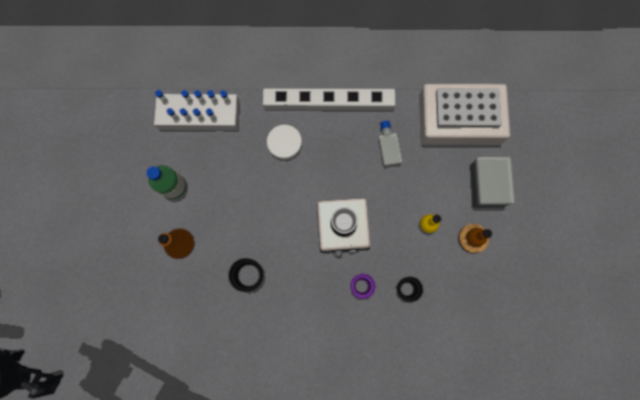

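Top view candidates: black sleeves are at (409,289), the smaller one, and (246,275), the bigger one; the purple look-alike is at (362,286). Flasks are amber on the cork ring at (476,237), a yellow look-alike at (431,223) and conical at (178,243). I choose the sleeve at (409,289) and the flask at (476,237), and will check them in one crop and measure.

```bash
cat > h.py <<'E'
from rig import r
import cv2, numpy as np
def ray(n,u,v):
    c=r.calibration(n);T=np.array(c["world_from_camera"]);d=T[:3,:3]@np.linalg.solve(c["mtx"],[u,v,1.]);return T[:3,3],d
def onz(n,u,v,z):
    o,d=ray(n,u,v);return (o+d*(z-o[2])/d[2]).round(1)
def proj(n,p):
    c=r.calibration(n);T=np.linalg.inv(np.array(c["world_from_camera"]));q=np.array(c["mtx"])@(T[:3,:3]@np.array(p,float)+T[:3,3]);return (q[:2]/q[2]).round(1)
def blobs(m,box,k=3,mn=8):
    x0,y0,x1,y1=box
    s=m[y0:y1,x0:x1].astype(np.uint8)
    _,_,st,ce=cv2.connectedComponentsWithStats(s)
    return [(st[i].tolist()[4],(st[i][0]+x0,st[i][1]+y0,st[i][2],st[i][3]),(ce[i]+[x0,y0]).round(1).tolist()) for i in range(1,len(st)) if st[i][4]>=mn]
E
python3 - <<'E'
from h import *
t=cv2.imread("pics/top0.png");s=cv2.imread("pics/scene0.png")
a=cv2.resize(t[185:315,310:510],None,fx=4,fy=4,interpolation=cv2.INTER_CUBIC)[:, :800]
cv2.imwrite("pics/crop_top.png",a)
b=cv2.resize(s[125:240,260:400],None,fx=5,fy=5,interpolation=cv2.INTER_CUBIC);cv2.imwrite("pics/crop_sc.png",b)
dark=t.max(2)<50
print("sleeve",blobs(dark,(390,270,430,310)));print("stopper",blobs(dark,(455,220,500,255)))
hsv=cv2.cvtColor(t,cv2.COLOR_BGR2HSV)
m=(hsv[...,1]>110)&((hsv[...,0]<20));print("amber/cork",blobs(m,(450,215,500,260)))
print("cradle gray lev",t[222,318:372].tolist())
E
```

```text
sleeve [(379, (np.int32(397), np.int32(277), np.int32(26), np.int32(25)), [410.4, 289.1])]
stopper [(50, (np.int32(483), np.int32(230), np.int32(8), np.int32(7)), [486.6, 233.0])]
amber/cork [(650, (np.int32(459), np.int32(224), np.int32(30), np.int32(29)), [473.0, 238.2])]
cradle gray lev [[105, 108, 114], [136, 143, 151], [165, 173, 180], [183, 190, 193], [191, 198, 196], [194, 199, 197], [194, 199, 197], [194, 200, 198], [192, 199, 197], [192, 200, 198], [189, 197, 194], [172, 179, 177], [136, 141, 140], [122, 124, 124], [127, 128, 129], [112, 114, 114], [102, 104, 105], [126, 128, 129], [160, 162, 163], [177, 179, 180], [180, 183, 184], [181, 184, 185], [180, 183, 184], [181, 183, 184], [181, 184, 184], [181, 184, 185], [180, 183, 184], [180, 183, 184], [180, 183, 184], [181, 183, 184], [181, 183, 184], [180, 182, 183], [177, 180, 181], [164, 166, 167], [132, 133, 135], [101, 103, 104], [94, 95, 96], [116, 118, 119], [150, 154, 155], [171, 179, 179], [182, 191, 192], [185, 196, 196], [187, 197, 197], [187, 198, 198], [187, 198, 197], [187, 197, 197], [186, 196, 197], [180, 190, 194], [166, 175, 183], [144, 152, 160], [118, 122, 127], [103, 102, 105], [100, 99, 100], [101, 99, 100]]
```

View pics/crop_top.png

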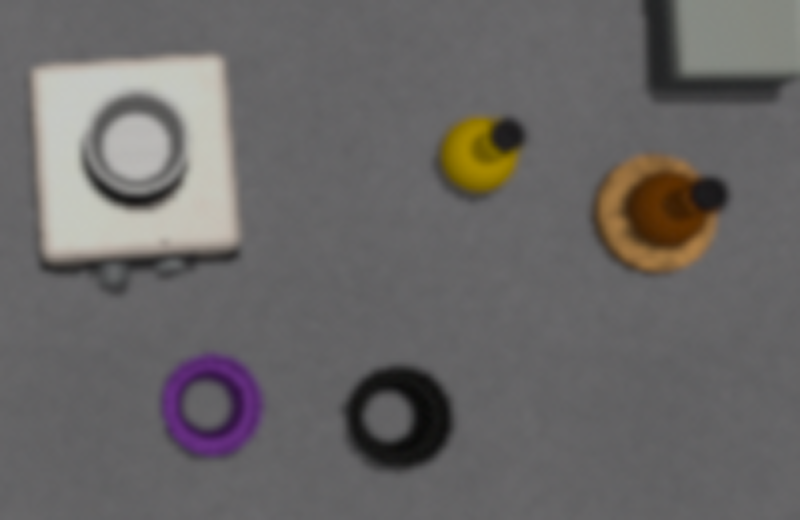

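View pics/crop_sc.png

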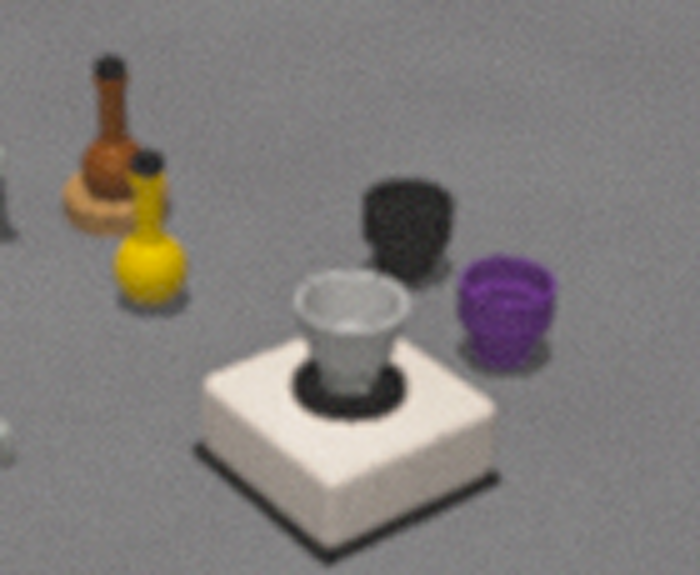

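```bash
python3 - <<'E'
from h import *
t=cv2.imread("pics/top0.png");s=cv2.imread("pics/scene0.png")
g=t.max(2).astype(int)
# sleeve: outer silhouette
print("sleeve z56",onz("top",409.7,289.0,56))
# rim by top-view cols/rows
print("rim",onz("top",343.7,221.0,118), "col",g[195:250,344].tolist())
# mixer top face corners
m=((t.min(2)>150)).astype(np.uint8); 
c=max(cv2.findContours(m[190:262,310:378],0,2)[0],key=cv2.contourArea)+[310,190]
rc=cv2.minAreaRect(c);print(rc,"box z58",onz("top",*rc[0],58))
print("stopper",onz("top",486.6,233.0,104),"cork",onz("top",473.7,238.2,18))
hsv=cv2.cvtColor(s,cv2.COLOR_BGR2HSV)
d=s.max(2)<60
print(blobs(d,(270,130,295,150)),blobs(d,(325,155,355,185)))
for n,uv,z in(("stop",(281.7,139.0),102),):print(onz("scene",*uv,z))
S=onz("top",409.7,289.0,56);R=onz("top",343.7,221.0,118)
print("proj scene: sleeve top",proj("scene",S),"rim",proj("scene",R))
E
```

```text
sleeve z56 [ 418.5 -202.9   56. ]
rim [575.4 -39.6 118. ] col [102, 102, 102, 104, 127, 166, 190, 196, 199, 199, 198, 190, 169, 136, 104, 89, 89, 102, 137, 172, 184, 183, 184, 185, 185, 186, 185, 184, 183, 184, 184, 186, 185, 181, 164, 130, 127, 134, 98, 44, 31, 77, 135, 179, 195, 198, 197, 198, 198, 197, 192, 180, 157, 121, 75]
((343.1678161621094, 223.26536560058594), (46.723846435546875, 47.204010009765625), 85.76361083984375) box z58 [578.6 -40.1  58. ]
stopper [ 551.8 -380.5  104. ] cork [ 548.8 -376.9   18. ]
[(18, (np.int32(280), np.int32(137), np.int32(5), np.int32(4)), [281.8, 138.5])] [(265, (np.int32(333), np.int32(162), np.int32(17), np.int32(20)), [341.0, 170.2])]
[ 545.7 -394.1  102. ]
proj scene: sleeve top [342.7 164.4] rim [332.3 184.1]
```

jog_arm(
  deltas=[
    {"gripper":-1,"translation":[0.078,-0.385,0],"dr":[0,0,-0.0724]},
    {"gripper":-1,"translation":[0.078,-0.385,0],"dr":[0,0,-0.0724]},
    {"gripper":-1,"translation":[0.078,-0.385,0],"dr":[0,0,-0.0724]},
    {"gripper":-1,"translation":[0.078,-0.385,0],"dr":[0,0,-0.0724]},
    {"gripper":-1,"translation":[0.078,-0.385,0],"dr":[0,0,-0.0724]},
    {"gripper":-1,"translation":[0.078,-0.385,0],"dr":[0,0,-0.0724]},
    {"gripper":-1,"translation":[0.078,-0.385,0],"dr":[0,0,-0.0724]},
    {"gripper":-1,"translation":[0.078,-0.385,0],"dr":[0,0,-0.0724]},
    {"gripper":-1,"translation":[0.078,-0.385,0],"dr":[0,0,-0.0724]},
    {"gripper":-1,"translation":[0.078,-0.385,0],"dr":[0,0,-0.0724]},
    {"gripper":-1,"translation":[0.078,-0.385,0],"dr":[0,0,0]},
    {"gripper":-1,"translation":[0.078,-0.385,0],"dr":[0,0,0]},
  ],
)

```text
clock: 1.1
eef_pos: [356.0, 103.3, 256.3]
tcp_rot: [-3.142, -0.0, -0.001]
contact_force: [0.6, -0.1, 1.4]
opening: 0.995
```

```bash
python3 - <<'E'
from h import *
for n,p in(("stop",(551,-380,104)),("cork",(549,-377,20)),("box",(578,-40,58))):print(n,proj("scene",p),proj("top",p))
s=cv2.imread("pics/scene0.png");t=cv2.imread("pics/top0.png")
hs=cv2.cvtColor(s,cv2.COLOR_BGR2HSV)
m=(hs[...,1]>110)&(hs[...,0]<20);print(blobs(m,(265,130,300,175)))
def tri(a,b):
    (o1,d1),(o2,d2)=ray("top",*a),ray("scene",*b)
    d1/=np.linalg.norm(d1);d2/=np.linalg.norm(d2)
    k=np.linalg.lstsq(np.c_[d1,-d2],o2-o1,rcond=None)[0];p,q=o1+d1*k[0],o2+d2*k[1];return p.round(1),q.round(1)
print("stop",tri((486.6,233),(281.8,138.5)));print("rim",tri((343.6,221),(330,185)));print("slv",tri((409.7,289),(341.2,163.5)))
E
```

```text
stop [282.2 140.4] [486.4 233.3]
cork [284.2 162. ] [474. 238.]
box [330.7 202. ] [343.1 223.5]
[(265, (np.int32(273), np.int32(140), np.int32(15), np.int32(33)), [280.7, 159.0])]
stop (array([ 550.9, -378.1,  111. ]), array([ 552.7, -379.4,  111.7]))
rim (array([576. , -39.5, 114.1]), array([580.4, -43.2, 114.8]))
slv (array([ 418.5, -202.5,   58.6]), array([ 422.8, -206.1,   59.2]))
```

jog_arm(
  deltas=[
    {"gripper":-1,"translation":[0.079,-0.383,0],"dr":[0,0,0]},
    {"gripper":-1,"translation":[0.079,-0.383,0],"dr":[0,0,0]},
    {"gripper":-1,"translation":[0.079,-0.383,0],"dr":[0,0,0]},
    {"gripper":-1,"translation":[0.079,-0.383,0],"dr":[0,0,0]},
    {"gripper":-1,"translation":[0.079,-0.383,0],"dr":[0,0,0]},
    {"gripper":-1,"translation":[0.079,-0.383,0],"dr":[0,0,0]},
    {"gripper":-1,"translation":[0.079,-0.383,0],"dr":[0,0,0]},
    {"gripper":-1,"translation":[0.079,-0.383,0],"dr":[0,0,0]},
    {"gripper":-1,"translation":[0,0,-0.35],"dr":[0,0,0]},
    {"gripper":-1,"translation":[0,0,-0.35],"dr":[0,0,0]},
    {"gripper":-1,"translation":[0,0,-0.35],"dr":[0,0,0]},
    {"gripper":-1,"translation":[0,0,-0.35],"dr":[0,0,0]},
  ],
)

```text
clock: 2.1
eef_pos: [419.2, -201.6, 114.9]
tcp_rot: [3.141, -0.0, -0.001]
contact_force: [0.2, 0.2, -0.0]
opening: 1.0
```

```bash
python3 - <<'E'
from h import *
s=r.grab_frame("scene");p=r.sense()["eef_pos"];print(p,proj("scene",p+[0,0,-25]))
cv2.imwrite("pics/s1.png",cv2.resize(s[90:220,270:430],None,fx=5,fy=4.6,interpolation=cv2.INTER_CUBIC))
E
```

```text
[ 415.8473461  -199.81149738  109.16846216] [344.4 157.2]
```

View pics/s1.png

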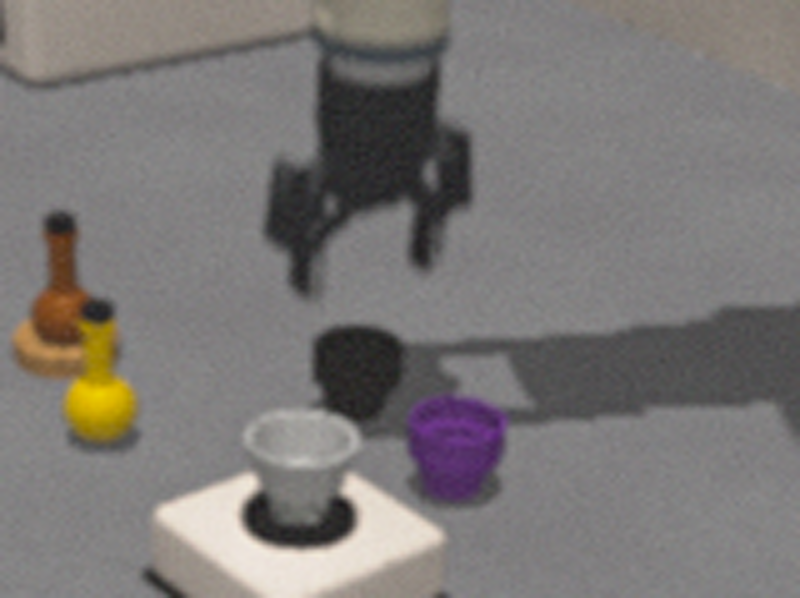

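jog_arm(
  deltas=[
    {"gripper":-1,"translation":[0,0,0],"dr":[0,0,0]},
    {"gripper":-1,"translation":[0,0,0],"dr":[0,0,0]},
  ],
)

```text
clock: 2.32
eef_pos: [419.6, -201.3, 116.9]
tcp_rot: [-3.141, 0.001, -0.0]
contact_force: [0.3, 0.6, 0.3]
opening: 1.002
```

```bash
python3 -c "
from h import *
print(r.sense()['eef_pos'],r.sense()['tcp_rot'])"
```

```text
[ 419.60826877 -201.2862433   116.86497927] [-3.14117916e+00  8.66868364e-04 -1.33893884e-04]
```

jog_arm(
  deltas=[
    {"gripper":-1,"translation":[0,-0.015,-0.2],"dr":[0,0,0]},
    {"gripper":-1,"translation":[0,0,-0.2],"dr":[0,0,0]},
    {"gripper":-1,"translation":[0,0,-0.15],"dr":[0,0,0]},
    {"gripper":-1,"translation":[0,0,-0.12],"dr":[0,0,0]},
    {"gripper":-1,"translation":[0,0,0],"dr":[0,0,0]},
    {"gripper":-1,"translation":[0,0,0],"dr":[0,0,0]},
    {"gripper":0,"translation":[0,0,0],"dr":[0,0,0]},
    {"gripper":0.2,"translation":[0,0,0],"dr":[0,0,0]},
    {"gripper":0.2,"translation":[0,0,0],"dr":[0,0,0]},
    {"gripper":0.2,"translation":[0,0,0],"dr":[0,0,0]},
    {"gripper":0.2,"translation":[0,0,0],"dr":[0,0,0]},
    {"gripper":0.2,"translation":[0,0,0],"dr":[0,0,0]},
  ],
  squeeze=40,
)

```text
clock: 3.32
eef_pos: [420.7, -203.3, 51.0]
tcp_rot: [3.14, -0.003, -0.0]
contact_force: [-1.4, 1.1, 12.7]
opening: 0.707
```

jog_arm(
  deltas=[
    {"gripper":0.2,"translation":[0,0,0.05],"dr":[0,0,0]},
    {"gripper":0.2,"translation":[0,0,0.15],"dr":[0,0,0]},
    {"gripper":0.2,"translation":[0,0,0.3],"dr":[0,0,0]},
    {"gripper":0.2,"translation":[0,0,0.35],"dr":[0,0,0]},
    {"gripper":0.2,"translation":[0,0,0.35],"dr":[0,0,0]},
    {"gripper":0.2,"translation":[0.2,0.2,0.3],"dr":[0,0,0]},
    {"gripper":0.2,"translation":[0.27,0.28,0],"dr":[0,0,0]},
    {"gripper":0.2,"translation":[0.27,0.28,0],"dr":[0,0,0]},
    {"gripper":0.2,"translation":[0.27,0.28,0],"dr":[0,0,0]},
    {"gripper":0.2,"translation":[0.27,0.28,0],"dr":[0,0,0]},
    {"gripper":0.2,"translation":[0.2,0.2,0],"dr":[0,0,0]},
    {"gripper":0.2,"translation":[0.08,0.1,0],"dr":[0,0,0]},
  ],
)

```text
clock: 4.32
eef_pos: [578.0, -38.2, 200.3]
tcp_rot: [-3.141, -0.002, 0.002]
contact_force: [-0.6, -0.6, -0.2]
opening: 0.7
```

jog_arm(
  deltas=[
    {"gripper":0.2,"translation":[0,0,0],"dr":[0,0,0]},
    {"gripper":0.2,"translation":[0,0,0],"dr":[0,0,0]},
    {"gripper":0.2,"translation":[0,0,0],"dr":[0,0,0]},
  ],
)

```text
clock: 4.57
eef_pos: [574.3, -41.6, 199.3]
tcp_rot: [3.141, 0.001, -0.0]
contact_force: [-0.2, -0.8, -0.9]
opening: 0.699
```

```bash
python3 - <<'E'
from h import *
s=r.grab_frame("scene");t=r.grab_frame("top");p=r.sense()["eef_pos"];print(p,proj("scene",p+[0,0,-51]),proj("top",p))
a=cv2.resize(s[130:220,290:370],None,fx=5,fy=5,interpolation=cv2.INTER_CUBIC)
b=cv2.resize(t[180:270,305:385],None,fx=5,fy=5,interpolation=cv2.INTER_CUBIC)
cv2.imwrite("pics/s2.png",np.hstack([a,b]))
E
```

```text
[574.46764299 -41.87055976 199.40918448] [332.5 174.3] [345.8 216. ]
```

View pics/s2.png

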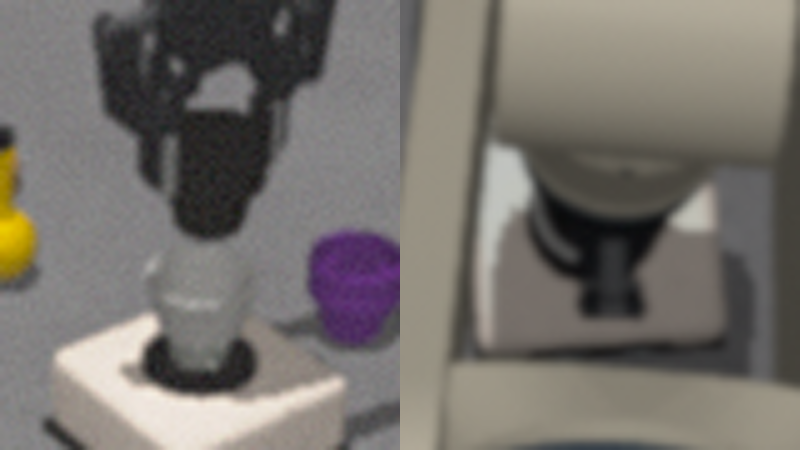

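jog_arm(
  deltas=[
    {"gripper":0.2,"translation":[0.03,0.01,-0.1],"dr":[0,0,0]},
    {"gripper":0.2,"translation":[0,0,-0.1],"dr":[0,0,0]},
    {"gripper":0.2,"translation":[0,0,-0.1],"dr":[0,0,0]},
    {"gripper":0.2,"translation":[0,0,-0.08],"dr":[0,0,0]},
    {"gripper":0.2,"translation":[0,0,-0.05],"dr":[0,0,0]},
    {"gripper":0.2,"translation":[0,0,0],"dr":[0,0,0]},
    {"gripper":0.2,"translation":[0,0,0],"dr":[0,0,0]},
  ],
)

```text
clock: 5.25
eef_pos: [578.3, -39.8, 155.8]
tcp_rot: [-3.142, 0.001, -0.0]
contact_force: [-0.2, 0.2, -1.0]
opening: 0.703
```

jog_arm(
  deltas=[
    {"gripper":0.2,"translation":[0,0,-0.03],"dr":[0,0,0]},
    {"gripper":0.2,"translation":[0,0,-0.03],"dr":[0,0,0]},
    {"gripper":0.2,"translation":[0,0,-0.03],"dr":[0,0,0]},
    {"gripper":0.2,"translation":[0,0,0],"dr":[0,0,0]},
    {"gripper":0.2,"translation":[0,0,0],"dr":[0,0,0]},
  ],
)

```text
clock: 5.67
eef_pos: [578.4, -39.8, 147.2]
tcp_rot: [3.142, 0.0, -0.0]
contact_force: [-0.3, -0.2, -0.5]
opening: 0.705
```

jog_arm(
  deltas=[
    {"gripper":0.2,"translation":[0,0,-0.03],"dr":[0,0,0]},
    {"gripper":0.2,"translation":[0,0,-0.03],"dr":[0,0,0]},
    {"gripper":0.2,"translation":[0,0,0],"dr":[0,0,0]},
    {"gripper":0.2,"translation":[0,0,0],"dr":[0,0,0]},
  ],
)

```text
clock: 6.0
eef_pos: [578.7, -39.8, 141.4]
tcp_rot: [3.142, -0.0, -0.0]
contact_force: [-0.2, -0.3, 1.5]
opening: 0.704
```

jog_arm(
  deltas=[
    {"gripper":0.2,"translation":[0,0,-0.03],"dr":[0,0,0]},
    {"gripper":0.2,"translation":[0,0,0],"dr":[0,0,0]},
    {"gripper":0.2,"translation":[0,0,0],"dr":[0,0,0]},
  ],
)

```text
clock: 6.25
eef_pos: [578.8, -39.8, 138.5]
tcp_rot: [3.142, -0.001, -0.0]
contact_force: [0.6, 0.8, 4.0]
opening: 0.707
```

jog_arm(
  deltas=[
    {"gripper":-0.6,"translation":[0,0,0],"dr":[0,0,0]},
    {"gripper":-1,"translation":[0,0,0],"dr":[0,0,0]},
    {"gripper":-1,"translation":[0,0,0],"dr":[0,0,0]},
    {"gripper":-1,"translation":[0,0,0],"dr":[0,0,0]},
    {"gripper":-1,"translation":[0,0,0.1],"dr":[0,0,0]},
    {"gripper":-1,"translation":[0,0,0.3],"dr":[0,0,0]},
    {"gripper":-1,"translation":[0,0,0.35],"dr":[0,0,0]},
    {"gripper":-1,"translation":[0,0,0.35],"dr":[0,0,0]},
    {"gripper":-1,"translation":[0,-0.3,0],"dr":[0,0,0]},
    {"gripper":-1,"translation":[0,-0.38,0],"dr":[0,0,0]},
    {"gripper":-1,"translation":[0,-0.38,0],"dr":[0,0,0]},
    {"gripper":-1,"translation":[0,-0.38,0],"dr":[0,0,0]},
  ],
)

```text
clock: 7.25
eef_pos: [578.4, -185.1, 249.6]
tcp_rot: [3.141, -0.001, 0.001]
contact_force: [0.8, 0.2, 0.2]
opening: 1.002
```

jog_arm(
  deltas=[
    {"gripper":-1,"translation":[-0.05,-0.38,0],"dr":[0,0,0]},
    {"gripper":-1,"translation":[-0.05,-0.38,0],"dr":[0,0,0]},
    {"gripper":-1,"translation":[-0.05,-0.38,0],"dr":[0,0,0]},
    {"gripper":-1,"translation":[-0.05,-0.38,0],"dr":[0,0,0]},
    {"gripper":-1,"translation":[-0.07,-0.38,0],"dr":[0,0,0]},
    {"gripper":-1,"translation":[0,0,0],"dr":[0,0,0]},
    {"gripper":-1,"translation":[0,0,0],"dr":[0,0,0]},
    {"gripper":-1,"translation":[0,0,0],"dr":[0,0,0]},
  ],
)

```text
clock: 7.92
eef_pos: [551.3, -373.6, 248.5]
tcp_rot: [-3.141, 0.0, -0.001]
contact_force: [-0.0, 0.8, 0.4]
opening: 1.002
```

```bash
python3 - <<'E'
from h import *
s=r.grab_frame("scene");t=r.grab_frame("top");p=r.sense()["eef_pos"];print(p,proj("scene",p+[0,0,-12]))
a=cv2.resize(s[90:220,260:360],None,fx=4,fy=4,interpolation=cv2.INTER_CUBIC)
b=cv2.resize(t[180:310,305:405],None,fx=4,fy=4,interpolation=cv2.INTER_CUBIC)
cv2.imwrite("pics/s3.png",np.hstack([a,b]))
cv2.imwrite("pics/top3.png",t)
E
```

```text
[ 551.71921036 -372.5782955   248.55403189] [281.4 103.8]
```

View pics/s3.png

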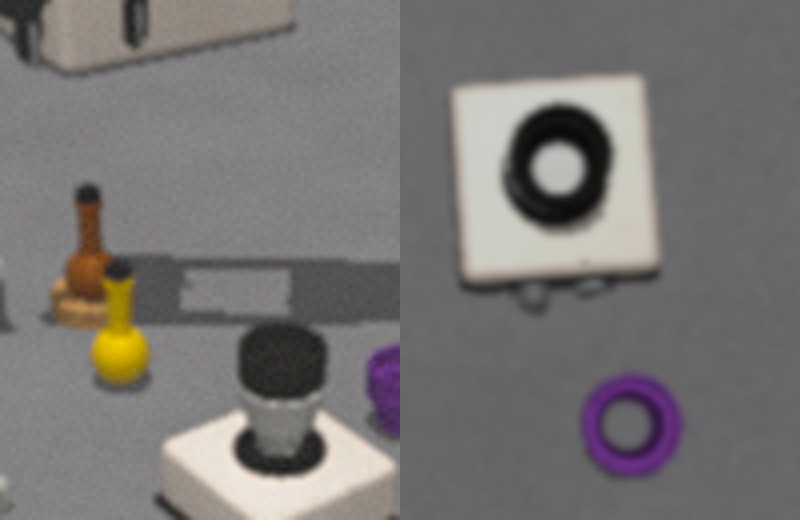

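jog_arm(
  deltas=[
    {"gripper":-0.2,"translation":[-0.01,-0.06,-0.3],"dr":[0,0,0]},
    {"gripper":-0.2,"translation":[0,0,-0.3],"dr":[0,0,0]},
    {"gripper":-0.2,"translation":[0,0,-0.2],"dr":[0,0,0]},
    {"gripper":-0.2,"translation":[0,0,-0.1],"dr":[0,0,0]},
    {"gripper":-0.2,"translation":[0,0,0],"dr":[0,0,0]},
    {"gripper":-0.2,"translation":[0,0,0],"dr":[0,0,0]},
    {"gripper":-0.2,"translation":[0,0,0],"dr":[0,0,0]},
  ],
)

```text
clock: 8.6
eef_pos: [551.6, -379.9, 160.0]
tcp_rot: [3.14, -0.002, 0.0]
contact_force: [-0.2, 0.3, -0.1]
opening: 0.606
```

```bash
python3 - <<'E'
from h import *
s=r.grab_frame("scene");t=r.grab_frame("top");p=r.sense()["eef_pos"];print(p,proj("scene",p+[0,0,-15]))
a=cv2.resize(s[90:190,240:320],None,fx=5,fy=5,interpolation=cv2.INTER_CUBIC)
b=cv2.resize(t[185:285,440:520],None,fx=5,fy=5,interpolation=cv2.INTER_CUBIC)
cv2.imwrite("pics/s4.png",np.hstack([a,b]))
E
```

```text
[ 551.46822743 -380.16410647  160.11616365] [281.6 129.3]
```

View pics/s4.png

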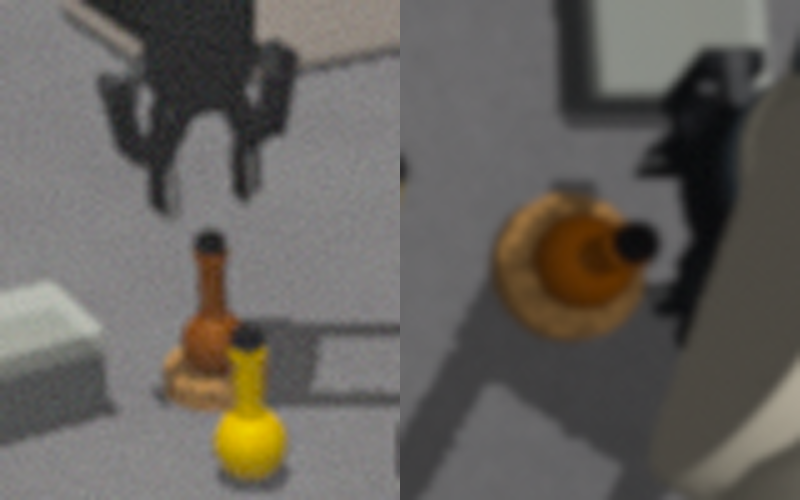

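jog_arm(
  deltas=[
    {"gripper":-0.2,"translation":[0,0,-0.2],"dr":[0,0,0]},
    {"gripper":-0.2,"translation":[0,0,-0.2],"dr":[0,0,0]},
    {"gripper":-0.2,"translation":[0,0,-0.2],"dr":[0,0,0]},
    {"gripper":-0.2,"translation":[0,0,-0.1],"dr":[0,0,0]},
    {"gripper":-0.2,"translation":[0,0,0],"dr":[0,0,0]},
    {"gripper":-0.2,"translation":[0,0,0],"dr":[0,0,0]},
    {"gripper":1,"translation":[0,0,0],"dr":[0,0,0]},
    {"gripper":1,"translation":[0,0,0],"dr":[0,0,0]},
    {"gripper":1,"translation":[0,0,0],"dr":[0,0,0]},
    {"gripper":1,"translation":[0,0,0],"dr":[0,0,0]},
    {"gripper":1,"translation":[0,0,0],"dr":[0,0,0]},
    {"gripper":1,"translation":[0,0,0],"dr":[0,0,0]},
  ],
  squeeze=60,
)

```text
clock: 9.7
eef_pos: [550.9, -380.3, 89.5]
tcp_rot: [3.141, -0.001, -0.0]
contact_force: [-2.2, -0.2, 6.2]
opening: 0.228
```

jog_arm(
  deltas=[
    {"gripper":1,"translation":[0,0,0.05],"dr":[0,0,0]},
    {"gripper":1,"translation":[0,0,0.15],"dr":[0,0,0]},
    {"gripper":1,"translation":[0,0,0.3],"dr":[0,0,0]},
    {"gripper":1,"translation":[0,0,0.35],"dr":[0,0,0]},
    {"gripper":1,"translation":[0,0,0.35],"dr":[0,0,0]},
    {"gripper":1,"translation":[0,0,0.35],"dr":[0,0,0]},
    {"gripper":1,"translation":[0,0.1,0.15],"dr":[0,0,0]},
    {"gripper":1,"translation":[0.03,0.3,0],"dr":[0,0,0]},
    {"gripper":1,"translation":[0.03,0.35,0],"dr":[0,0,0]},
    {"gripper":1,"translation":[0.03,0.35,0],"dr":[0,0,0]},
    {"gripper":1,"translation":[0.03,0.35,0],"dr":[0,0,0]},
    {"gripper":1,"translation":[0.03,0.35,0],"dr":[0,0,0]},
  ],
)

```text
clock: 10.7
eef_pos: [564.8, -197.5, 257.6]
tcp_rot: [-3.141, 0.001, -0.001]
contact_force: [0.3, 0.6, -0.8]
opening: 0.225
```

jog_arm(
  deltas=[
    {"gripper":1,"translation":[0.03,0.35,0],"dr":[0,0,0]},
    {"gripper":1,"translation":[0.03,0.35,0],"dr":[0,0,0]},
    {"gripper":1,"translation":[0.03,0.35,0],"dr":[0,0,0]},
    {"gripper":1,"translation":[0.03,0.3,0],"dr":[0,0,0]},
    {"gripper":1,"translation":[0,0.2,0],"dr":[0,0,0]},
    {"gripper":1,"translation":[0,0.05,0],"dr":[0,0,0]},
    {"gripper":1,"translation":[0,0,0],"dr":[0,0,0]},
    {"gripper":1,"translation":[0,0,0],"dr":[0,0,0]},
    {"gripper":1,"translation":[0,0,0],"dr":[0,0,0]},
    {"gripper":1,"translation":[0,0,0],"dr":[0,0,0]},
  ],
)

```text
clock: 11.53
eef_pos: [577.4, -40.9, 258.1]
tcp_rot: [3.141, 0.0, -0.002]
contact_force: [-0.7, 0.9, -0.8]
opening: 0.227
```

```bash
python3 - <<'E'
from h import *
s=r.grab_frame("scene");p=r.sense()["eef_pos"];print(p,proj("scene",p+[0,0,-78]))
a=cv2.resize(s[110:220,280:380],None,fx=5,fy=5,interpolation=cv2.INTER_CUBIC)
cv2.imwrite("pics/s5.png",a)
t=cv2.imread("pics/top3.png");d=t.max(2)<60
b=blobs(d,(325,200,362,242));print(b)
E
```

```text
[577.40994458 -40.8507797  258.17429107] [332.2 164.6]
[(410, (np.int32(333), np.int32(207), np.int32(24), np.int32(29)), [344.4, 220.8])]
```

View pics/s5.png

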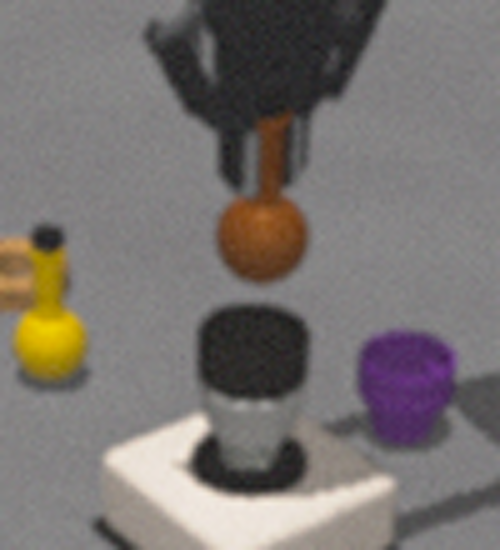

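jog_arm(
  deltas=[
    {"gripper":1,"translation":[0.015,0,-0.15],"dr":[0,0,0]},
    {"gripper":1,"translation":[0,0,-0.15],"dr":[0,0,0]},
    {"gripper":1,"translation":[0,0,-0.1],"dr":[0,0,0]},
    {"gripper":1,"translation":[0,0,-0.05],"dr":[0,0,0]},
    {"gripper":1,"translation":[0,0,0],"dr":[0,0,0]},
    {"gripper":1,"translation":[0,0,0],"dr":[0,0,0]},
  ],
)

```text
clock: 12.08
eef_pos: [579.1, -40.1, 213.4]
tcp_rot: [3.142, 0.0, -0.001]
contact_force: [-1.3, 0.1, -1.2]
opening: 0.228
```

jog_arm(
  deltas=[
    {"gripper":1,"translation":[0,0,-0.03],"dr":[0,0,0]},
    {"gripper":1,"translation":[0,0,-0.03],"dr":[0,0,0]},
    {"gripper":1,"translation":[0,0,-0.03],"dr":[0,0,0]},
    {"gripper":1,"translation":[0,0,-0.02],"dr":[0,0,0]},
    {"gripper":1,"translation":[0,0,0],"dr":[0,0,0]},
    {"gripper":1,"translation":[0,0,0],"dr":[0,0,0]},
  ],
)

```text
clock: 12.58
eef_pos: [578.9, -39.8, 202.2]
tcp_rot: [-3.142, 0.0, -0.0]
contact_force: [-0.1, -1.4, -1.8]
opening: 0.228
```

jog_arm(
  deltas=[
    {"gripper":1,"translation":[0,0,-0.03],"dr":[0,0,0]},
    {"gripper":1,"translation":[0,0,-0.03],"dr":[0,0,0]},
    {"gripper":1,"translation":[0,0,-0.03],"dr":[0,0,0]},
    {"gripper":1,"translation":[0,0,-0.03],"dr":[0,0,0]},
    {"gripper":1,"translation":[0,0,0],"dr":[0,0,0]},
    {"gripper":1,"translation":[0,0,0],"dr":[0,0,0]},
  ],
)

```text
clock: 13.08
eef_pos: [579.3, -39.9, 190.4]
tcp_rot: [3.141, -0.0, -0.0]
contact_force: [0.9, -2.1, 4.5]
opening: 0.229
```

jog_arm(
  deltas=[
    {"gripper":1,"translation":[0,0,-0.03],"dr":[0,0,0]},
    {"gripper":1,"translation":[0,0,-0.03],"dr":[0,0,0]},
    {"gripper":1,"translation":[0,0,0],"dr":[0,0,0]},
    {"gripper":1,"translation":[0,0,0],"dr":[0,0,0]},
  ],
)

```text
clock: 13.42
eef_pos: [579.4, -39.9, 184.8]
tcp_rot: [3.141, -0.001, -0.0]
contact_force: [-0.6, -1.2, 7.5]
opening: 0.228
```

jog_arm(
  deltas=[
    {"gripper":1,"translation":[0,0,-0.03],"dr":[0,0,0]},
    {"gripper":1,"translation":[0,0,-0.03],"dr":[0,0,0]},
    {"gripper":1,"translation":[0,0,-0.03],"dr":[0,0,0]},
    {"gripper":1,"translation":[0,0,0],"dr":[0,0,0]},
    {"gripper":1,"translation":[0,0,0],"dr":[0,0,0]},
    {"gripper":1,"translation":[0,0,0],"dr":[0,0,0]},
    {"gripper":1,"translation":[0,0,0],"dr":[0,0,0]},
    {"gripper":1,"translation":[0,0,0],"dr":[0,0,0]},
  ],
)

```text
clock: 14.08
eef_pos: [579.6, -40.4, 176.5]
tcp_rot: [3.14, -0.002, -0.0]
contact_force: [-2.2, -4.9, 11.5]
opening: 0.226
```

```bash
python3 - <<'E'
from h import *
s=r.grab_frame("scene");q=r.sense();print(q["eef_pos"],q["contact_force"],q["qvel"])
cv2.imwrite("pics/s6.png",cv2.resize(s[110:220,280:380],None,fx=5,fy=5,interpolation=cv2.INTER_CUBIC))
E
```

```text
[579.59280681 -40.43778693 176.46505948] [-1.4351346  -4.8365876  11.85410863] [-0.00043744 -0.00027277  0.00023232 -0.00067832  0.00107232  0.00046823]
```

View pics/s6.png

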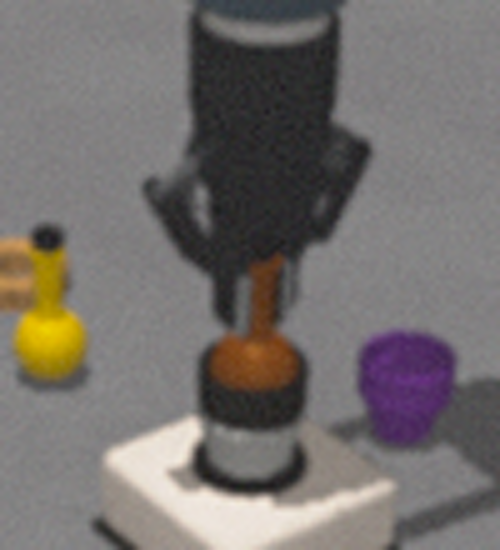

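jog_arm(
  deltas=[
    {"gripper":1,"translation":[0,-0.012,0],"dr":[0,0,0]},
    {"gripper":1,"translation":[0,0,0],"dr":[0,0,0]},
    {"gripper":1,"translation":[0,0,0],"dr":[0,0,0]},
    {"gripper":1,"translation":[0,0,0],"dr":[0,0,0]},
    {"gripper":1,"translation":[0,0,0],"dr":[0,0,0]},
    {"gripper":1,"translation":[0,0,0],"dr":[0,0,0]},
  ],
)

```text
clock: 14.63
eef_pos: [579.5, -41.5, 176.4]
tcp_rot: [3.141, -0.001, -0.0]
contact_force: [-2.5, -4.8, 10.9]
opening: 0.223
```

```bash
python3 -c "
from rig import r
q=r.sense();print(q['clock'],q['eef_pos'],q['contact_force']);print(r.sign_off())"
```

```text
14.6333 [579.50428206 -41.48346342 176.36247174] [-2.46366099 -4.8058731  10.85712132]
the job is handed in; nothing more can be done
None
```

I nested the smaller black sleeve in the cradle. I then set the amber flask in it by its neck, pressed it down with the grip still on, and handed in at 14.6 s. No verdict was reported.

- **Cradle travel:** the force on the arm at hand-in was about 11 N upward. The tool had gone about 15 mm below first contact, against the 12 mm needed. I judged the travel from the tool height and the force, because the cradle joint itself can't be read.
- **Fit:** the camera shows the sleeve home and upright, the flask seated in it, and the fingers clear of the sleeve and mixer. The sleeve met the spring at the height expected for fully home, and the flask at nearly the expected height.
- **What disagreed:** a sideways force of about 5 N remained at the end, and moving the tool 1 mm did not reduce it. In the grip, the flask leaned by an estimated 0.07 rad, within the 0.25 rad limit. The two cameras differed by a few millimetres on positions.
- **Other things on the bench:** the arm met no unexpected force on the way. I did not take a final picture of the whole bench.

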